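# Zero the lens tester and hold a lens barrel in its V-block

## Robot

A 6-joint arm with a two-finger parallel gripper is mounted at the origin on the work surface. World frame = base frame: x ahead of the robot, y to its left, z up, the work surface at z = 0. Lengths are in m, angles in rad, forces in N, time in s.
With the tool pointing down it reaches from about 0.375 to 0.9 m from the base axis. Payload 3.1 kg.
Tool frame: the origin (TCP) lies on the centre line of the jaws, within the pads' length; the fingertips stand 19 mm ahead of it and the grasp point (between the pads) is the TCP; z points along the fingers, x is the direction in which the jaws open and shut, and the axes are right-handed (so a half turn about z gives the same grasp; the last joint's range is limited). The gripper opens to 87 mm and grips with 3 to 60 N. Pads are 19 mm wide; open, the fingers measure 117 mm over their backs; the gripper's body (75 mm by 190 mm) begins 51 mm behind the grasp point.
Start: joints at [1.121, 0.527, 1.433, -0, 1.181, -0.178], TCP at [0.168, 0.602, 0.242] pointing down, gripper open.
Joint ranges: [-3.08, 3.08], [-0.75, 2.2], [0.22, 2.44], [-1.43, 4.57], [0, 2.65], [-2.85, 2.85]. Speed limits (rad/s): [2.79, 2.79, 3.14, 3.14, 3.14, 3.14].

## Interface

Orientations are given as a 3x3 rotation matrix whose columns are the frame's x, y, z axes.
In Python, from station import ctrl gives the robot as it stands.
- The arm moves only by the shell command python3 -m crank 'ROWS' [OPENING]. ROWS is JSON, a list that holds one entry, the list of rows, each a list of 6 numbers: the shift along the world's x, y, z in m, then the turn, a rotation vector about the world's x, y, z in rad. In form: [[[tx, ty, tz, ax, ay, az], ...]]. A call has 1 to 8 rows; each row shifts and turns the commanded pose from where the row before left it; what a row does not reach is not made up. A row lasts 1/12 s, in which the tool goes at most 41.7 mm and 7.16 degrees, less where a joint would pass 70% of its speed; a pose out of reach is approached as far as the arm can. A call with a gripper value outside its range is refused whole. OPENING is the finger opening in m, from 0 to 0.087, set as the call begins (- or left out, the last holds). The fingers move at their own pace and stop on an object; the grip force is fixed at half the most. Time passes only in rows, so rows that do not move let the fingers close. It gives the time, the measured TCP pose, the force and the opening at its end, in the units of the state.
- ctrl.sense(): the state, without advancing time (a new reading comes with each control period).
- ctrl.grab_frame(name): name is "scene" or "top" or "wrist"; returns a dict with "image" (384x512x3 uint8, blue, green, red), "vertical_fov" (degrees; the focal length in pixels is half the picture's height over the tangent of half this angle, whatever the lens; pixels are square), "cx", "cy" (the principal point, pixels), "dist_coeffs" ([k1, k2, p1, p2, k3] as OpenCV has them; the pictures are not rectified), "rvec" (rotation vector, rad) and "tvec" (3), from world to camera coordinates, as OpenCV has them. Camera axes: x right, y down, z forward; pixel columns grow to the right and rows downward; lengths in m; the calibration is good to about 2 mm. A picture is of the moment at which its call begins. There is no depth.
- ctrl.close_job(): hands the job in, once; it reports no verdict.
The state is a dict: "time": time; "joint_positions": joint angles; "qvel": joint speeds; "effort": joint torques, N m; "tool_pos": TCP position; "eef_rot": TCP orientation; "ft_force": force on the tool from outside, world axes, zero at the start; "wrist_torque": the same for the moment, N m; "grip_width": finger opening in m.
Only numpy, scipy, OpenCV 4.12 (cv2) and the standard library are available. Lean on these libraries where they do the work, as an engineer would, in place of code of your own. Each camera call takes 0.05 s, during which the arm holds its last target. There are 200 camera calls.

## Task

Zero the lens tester while its V-block is empty: press the hinged spring pedal down to its stop, keep it there for about half a second, and let it spring back. Then pick the thick lens barrel (not the thinner spacer tube) out of its cradle, lower it gently into the steel V-block, lying along the V and centred lengthwise, and press it firmly down (about 15 N) so that it bears on both flanks of the V. Finish while still holding it pressed there, and leave everything else where it is.

Things in the scene. Friction and masses are not known exactly. Their poses are not given: they have to be found in the camera images.
- lens_center (a point): Centre of the loose lens barrel: smooth aluminium cylinder, 40 mm diameter, 130 mm long, 0.20 to 0.36 kg, a flush dark rubber band 34 mm wide round its middle, glass in both ends. Its own y axis is its long axis, level; x and z turn as it rolls. At the start it lies in one of two alike cradles, axis 34 mm above the table; its middle 60 mm is free for fingers, down to the cradle's floor at 6 mm.
- spacer_center (a point): Centre of the loose spacer tube: an aluminium cylinder 28 mm in diameter and 110 mm long, no glass and no band, lying in the other cradle (own y axis along it). Not to be used; it stays there.
- cradle_a: One of two alike, fixed grey plastic storage cradles, 70 mm (x) by 110 mm (y) and 20 mm high; origin at the centre of its underside, on the table; what lies in it lies along its y axis. Two pairs of rubber rests, from 30 to 52 mm either side of its middle.
- cradle_b: The other cradle, alike.
- seat (a point): Where the lens barrel's centre lies when fully seated in the tester's V-block, 62 mm above the table. The V runs along this frame's y (z up, x across). Two steel saddles, each 22 mm long and 76 mm wide, stand 30 to 52 mm either side along y; the gap between is free for fingers down to 14 mm above the table. 90 degree V, mouth 51 mm wide, top edges 3 mm below this point.
- tester: The fixed lens tester: grey base 100 mm wide (x), 14 mm thick, origin on the table straight below the seat, same axes. Besides the V-block it carries a white lamp housing on the -y side (from 123 mm away, top 102 mm above the table) and a small black detector on the +y side (from 107 mm away, top 82 mm).
- flank_near: The flank of the V on its -x side (both saddles), ground steel, fixed to the tester; its frame lies at the tester's origin, 62 mm straight below the seat point.
- flank_far: The flank of the V on its +x side (both saddles), likewise.
- pedal (a joint): Angle of the pedal's tread: 0 with the tread up, 0.26 rad pressed down to its stop; a spring brings it back up. Pressed at the point pedal_pad it takes about 3 N to start and about 7 N to reach the stop.
- pedal_pad (a point): Point to press: on top of the pedal's ribbed aluminium tread (68 mm wide, 6 mm thick), on its centre line, 85 mm from the hinge, near the free end; moves with the tread. About 48 mm above the table with the tread up, about 27 mm at the stop. The frame's x points towards the hinge (level with the tread up), y along the hinge.
- pedal_hinge (a point): The pedal's hinge line, 22 mm above the table, at the +x end of the fixed pedal base (135 mm by 90 mm); its y axis is the hinge line.
- dish: Bystander, loose: shallow clear dish, 84 mm across, 16 mm high; origin at the centre of its underside.
- reagent: Bystander, loose: small amber bottle, 42 mm across, 75 mm high; origin at the centre of its underside.
- jar: Bystander, loose: white screw-cap jar, 56 mm across, 60 mm high; origin at the centre of its underside.
- driver: Bystander, loose: screwdriver lying down, 160 mm long, handle about 25 mm thick; origin on its long axis' underside, near its middle.
- beaker: Bystander, loose: clear beaker, 68 mm across, 85 mm high; origin at the centre of its underside.
Things that resemble listed ones, but are neither listed nor needed, are in the scene too. What is shaped like the part that bears pedal but green is not meant. What is shaped like the part that bears lens_center but green is not meant.

How it is judged:
On the way, in this order (a step that is already met when the one before it is completed fails the run):
1. the pedal is pressed to its stop by the gripper and kept there while the V-block is empty (value of joint pedal above 0.235 rad and distance between lens_center and seat above 0.1 m), for 0.25 s.
2. the pedal is back up and the lens barrel has been lifted clear of its cradle in the gripper (value of joint pedal below 0.05 rad and height (world z) of lens_center above 0.075 m and contact force between the fingers and lens above 1 N), for 0.1 s.
At the end, for the whole second after the job is handed in: The lens barrel lies in the V within 3 mm across and in height, 12 mm lengthwise and 0.04 rad of the V's direction; it bears on each flank with more than 4 N (its weight alone gives less than 3 N), pressed by the gripper's fingers (more than 2 N), at rest; the pedal is back up (x of lens_center in the frame of seat between -0.003 and 0.003 m and z of lens_center in the frame of seat between -0.003 and 0.003 m and y of lens_center in the frame of seat between -0.012 and 0.012 m and angle between the y axis of lens_center and the y axis of seat, either way round below 0.04 rad and contact force between lens and flank_near above 4 N and contact force between lens and flank_far above 4 N and contact force between the fingers and lens above 2 N and linear speed of lens below 0.02 m/s and value of joint pedal below 0.05 rad); the arm keeps its last pose, push and grip.
It fails at once if a bystander is shifted by more than 30 mm (distance of any of dish, reagent, jar, driver, beaker from where it was at the start of the episode above 0.03 m).
It fails at once if the spacer tube is moved by more than 25 mm (distance of spacer_center from where it was at the start of the episode above 0.025 m).
It fails at once if the lens barrel is dropped or slammed into the V (faster than 0.3 m/s within 8 mm of its seat) (distance between lens_center and seat below 0.008 m and linear speed of lens above 0.3 m/s).
It also fails if it takes over 59 s, if anything falls off the work surface, if the arm or the gripper's body presses on something with over 40 N, if the wrist force passes 120 N, or if a joint passes its speed limit or range.

## Working session

There is one attempt and no reset: what is moved stays moved. The work goes in short steps, Python scripts to look and compute and a shell command to move; the robot and the scene stay as the last step left them, time stands still between calls to the robot, and variables do not carry over. Pictures are saved under pics/ and viewed, about 8 in all and at most 12, crops included, and the job is handed in when it is done.

```bash
mkdir -p pics; cat > h.py <<'E'
import cv2, numpy as np
from station import ctrl
def grab(n,fn=None):
    f=ctrl.grab_frame(n)
    if fn: cv2.imwrite('pics/'+fn,f['image'])
    h=f['image'].shape[0]; fl=h/2/np.tan(np.radians(f['vertical_fov'])/2)
    f['K']=np.array([[fl,0,f['cx']],[0,fl,f['cy']],[0,0,1]]); f['R']=cv2.Rodrigues(np.array(f['rvec'],float))[0]
    f['t']=np.array(f['tvec'],float).ravel(); f['d']=np.array(f['dist_coeffs'],float); return f
def ray(f,uv):
    p=cv2.undistortPoints(np.array(uv,float).reshape(1,1,2),f['K'],f['d']).ravel()
    return -f['R'].T@f['t'], f['R'].T@np.array([p[0],p[1],1])
def onz(f,uv,z):
    o,d=ray(f,uv); return o+d*(z-o[2])/d[2]
def proj(f,P):
    return cv2.projectPoints(np.array(P,float).reshape(-1,1,3),f['R'],f['t'],f['K'],f['d'])[0].reshape(-1,2)
E
python3 - <<'E'
from h import *
import pickle
for n in('top','scene'):
    f=grab(n,n+'0.png'); pickle.dump(f,open(n+'0.pkl','wb')); print(n,-f['R'].T@f['t'])
s=ctrl.sense();print({k:np.round(v,3).tolist() for k,v in s.items()})
E
```

```text
top [ 0.33063695 -0.01309109  1.60547818]
scene [ 1.46677661 -0.97644855  0.89778376]
{'time': 0.1, 'joint_positions': [1.12, 0.528, 1.434, 0.0, 1.181, -0.178], 'qvel': [0.001, -0.002, -0.002, -0.002, -0.0, 0.0], 'effort': [0.0, -44.098, -17.715, 0.063, 0.053, -0.0], 'tool_pos': [0.168, 0.601, 0.241], 'eef_rot': [[0.268, 0.963, -0.001], [0.963, -0.268, -0.002], [-0.002, -0.0, -1.0]], 'ft_force': [0.319, -0.758, -0.936], 'wrist_torque': [-0.038, -0.062, 0.032], 'grip_width': 0.087}
```

View pics/top0.png

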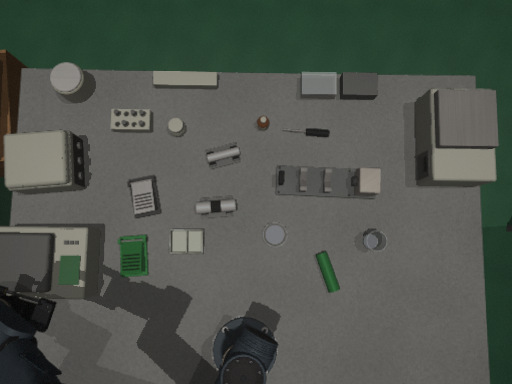

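View pics/scene0.png

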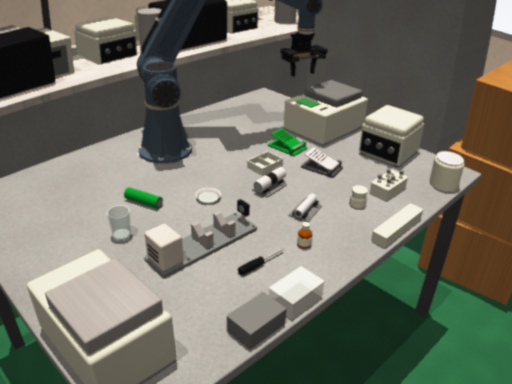

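Top view: the grey ribbed pedal is at (143,197) and its green look-alike at (133,256). The banded lens barrel is at (216,206), the thinner spacer at (223,155) and a green barrel at (327,271). The tester is at (325,181), with its lamp at (370,181) and its detector at (281,177). My choices are pedal (143,197) and lens (216,206), which I'll check in a close crop.

```bash
python3 - <<'E'
from h import *
a=cv2.imread('pics/top0.png')
c=cv2.resize(a[130:240,110:260],None,fx=5,fy=5,interpolation=cv2.INTER_CUBIC)
cv2.imwrite('pics/c1.png',c)
c=cv2.resize(a[150:210,265:390],None,fx=6,fy=6,interpolation=cv2.INTER_CUBIC)
cv2.imwrite('pics/c2.png',c)
E
```

```text
(no output)
```

View pics/c1.png

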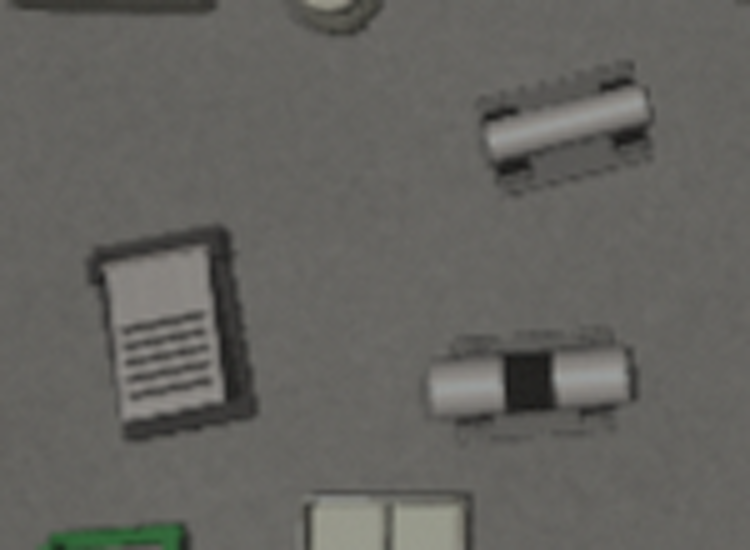

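View pics/c2.png

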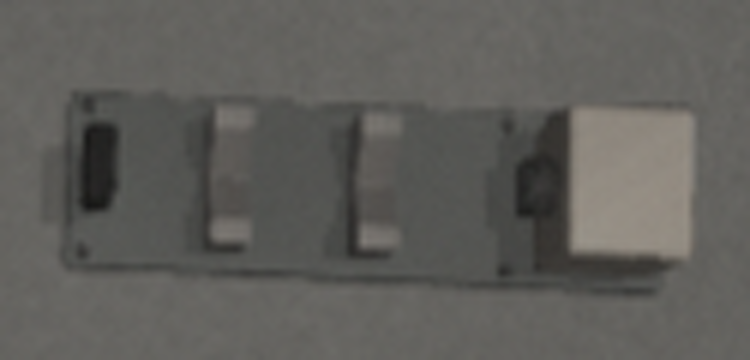

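The crop confirms the choices: the grey pedal with its ribbed free end facing the robot, and the thick banded barrel at crop (528,380), with the spacer at (567,122). The second crop shows the saddles at (232,175) and (378,180).

```bash
python3 - <<'E'
from h import *; import pickle
f=pickle.load(open('top0.pkl','rb'))
p=lambda u,v,z,s=5,ox=110,oy=130: onz(f,((u+.5)/s-.5+ox,(v+.5)/s-.5+oy),z)[:2].round(4)
q=lambda u,v,z: p(u,v,z,6,265,150)
print('pedal hinge end',p(155,255,.048),'free',p(175,412,.048), 'base', [p(*x,.01) for x in((92,250),(222,228),(125,438),(257,412))])
print('lens ends',p(428,387,.034),p(634,373,.034),'band',p(529,381,.05))
print('band corners',[p(*x,.04) for x in((505,352),(553,350),(505,411),(553,408))])
print('spacer',p(567,122,.03))
print('sadd',q(232,175,.059),q(378,180,.059))
print('sadd corners',[q(*x,.059) for x in((216,103),(256,105),(208,245),(250,246),(362,110),(402,113),(357,250),(399,250))])
print('base corners',[q(*x,.014) for x in((73,93),(66,265))],'detector',q(98,167,.08),'lamp',q(632,180,.102))
print('reag,dish,driver,beaker', [onz(f,x,.02)[:2].round(3) for x in((263,122),(275,235),(317,132),(374,240))])
E
```

```text
pedal hinge end [0.5492 0.3543] free [0.4445 0.3366] base [array([0.5573, 0.4062]), array([0.5739, 0.3185]), array([0.4293, 0.378 ]), array([0.4481, 0.2898])]
lens ends [0.4647 0.1718] [0.476  0.0341] band [0.4682 0.1031]
band corners [array([0.4883, 0.1204]), array([0.4901, 0.0884]), array([0.4488, 0.1194]), array([0.4513, 0.0875])]
spacer [0.6474 0.083 ]
sadd [ 0.5619 -0.1873] [ 0.5603 -0.2682]
sadd corners [array([ 0.6022, -0.1784]), array([ 0.6014, -0.2006]), array([ 0.5226, -0.1741]), array([ 0.5224, -0.1973]), array([ 0.5995, -0.2595]), array([ 0.5981, -0.2817]), array([ 0.521 , -0.2564]), array([ 0.5214, -0.2796])]
base corners [array([ 0.6147, -0.1013]), array([ 0.5156, -0.0981])] detector [ 0.5621 -0.1117] lamp [ 0.5559 -0.3977]
reag,dish,driver,beaker [array([ 0.764, -0.052]), array([ 0.375, -0.097]), array([ 0.731, -0.239]), array([ 0.364, -0.429])]
```

```bash
python3 -m crank '[[[0.03,-0.026,0,0,0,-0.12],[0.03,-0.026,0,0,0,-0.12],[0.03,-0.026,0,0,0,-0.12],[0.03,-0.026,0,0,0,-0.12],[0.03,-0.026,0,0,0,-0.12],[0.03,-0.026,0,0,0,-0.12],[0.03,-0.026,0,0,0,-0.12],[0.03,-0.026,0,0,0,-0.12]]]' 0
python3 - <<'E'
from h import *; import pickle
f=grab('wrist','w1.png'); pickle.dump(f,open('w1.pkl','wb'))
E
```

```text
time: 0.77
tool_pos: [0.4086, 0.3924, 0.2412]
eef_rot: [[0.945, 0.327, -0.001], [0.327, -0.945, -0.0], [-0.001, 0.0, -1.0]]
ft_force: [1.4, -0.6, 0.5]
grip_width: 0.0417
```

View pics/w1.png

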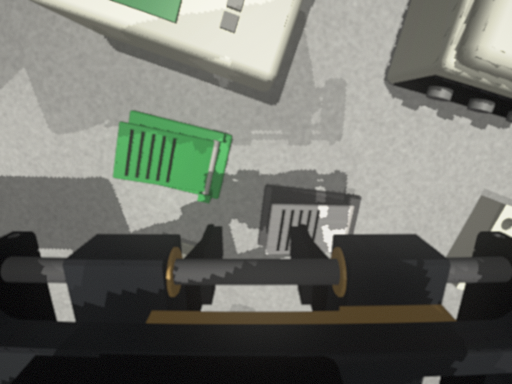

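```bash
python3 -m crank '[[[0.028,-0.026,0,0,0,-0.12],[0.028,-0.026,0,0,0,-0.12],[0,0,-0.04,0,0,0],[0,0,-0.04,0,0,0],[0,0,-0.04,0,0,0],[0,0,-0.035,0,0,0],[0,0,-0.009,0,0,0],[0,0,0,0,0,0]]]' 0
python3 -m crank '[[[0,0,-0.008,0,0,0],[0,0,-0.008,0,0,0],[0,0,-0.008,0,0,0],[0,0,0,0,0,0]]]' 0
```

```text
time: 1.48
tool_pos: [0.4615, 0.341, 0.0747]
eef_rot: [[0.995, 0.099, -0.007], [0.099, -0.995, -0.003], [-0.007, 0.003, -1.0]]
ft_force: [1.4, -0.1, 0.3]
grip_width: 0.0008
time: 1.82
tool_pos: [0.4643, 0.3428, 0.0542]
eef_rot: [[0.995, 0.099, 0.002], [0.099, -0.995, 0.001], [0.002, -0.001, -1.0]]
ft_force: [-0.7, 0.8, 5.5]
grip_width: 0.0002
```

```bash
python3 -m crank '[[[0,0,-0.005,0,0,0],[0,0,-0.004,0,0,0],[0,0,-0.002,0,0,0],[0,0,0,0,0,0]]]' 0
```

```text
time: 2.15
tool_pos: [0.4638, 0.3427, 0.0458]
eef_rot: [[0.995, 0.099, 0.001], [0.099, -0.995, 0.001], [0.001, -0.001, -1.0]]
ft_force: [-4.9, -0.4, 15.9]
grip_width: 0.0004
```

```bash
python3 -m crank '[[[0,0,-0.0005,0,0,0],[0,0,0,0,0,0],[0,0,0,0,0,0],[0,0,0,0,0,0],[0,0,0,0,0,0],[0,0,0,0,0,0],[0,0,0,0,0,0]]]' 0
python3 - <<'E'
from h import *
f=grab('scene'); cv2.imwrite('pics/p1.png',cv2.resize(f['image'][110:210,230:380],None,fx=5,fy=5,interpolation=cv2.INTER_CUBIC))
E
```

```text
time: 2.73
tool_pos: [0.4638, 0.3427, 0.0457]
eef_rot: [[0.995, 0.099, 0.002], [0.099, -0.995, 0.001], [0.002, -0.001, -1.0]]
ft_force: [-4.8, 0.2, 18.6]
grip_width: 0.0004
```

View pics/p1.png

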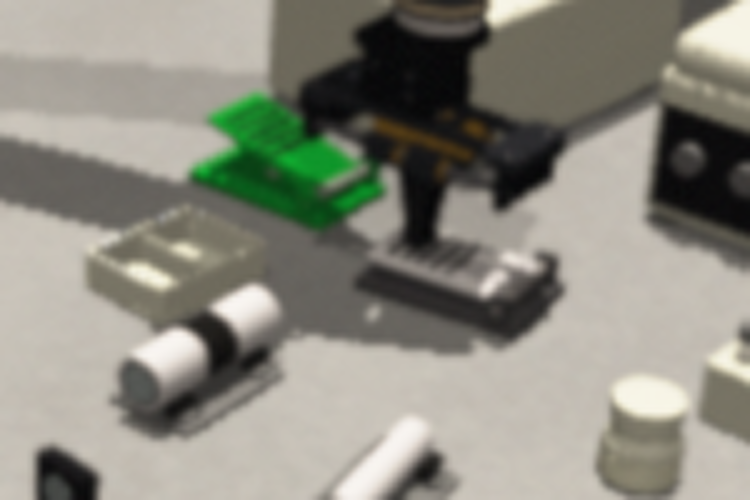

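The picture shows the grey tread flat on its base under the closed fingers, around (430,260), at 18.6 N. I'll release it and go to a spot short of the lens, where the wrist camera can see it.

```bash
python3 -m crank '[[[0,0,0.012,0,0,0],[0,0,0.02,0,0,0],[0,0,0.04,0,0,0],[0,0,0.04,0,0,0],[0,-0.02,0.035,0,0,0],[0.001,-0.04,0.01,0,0,0],[0.001,-0.04,0,0,0,0],[0.001,-0.04,0,0,0,0]]]' 0.087
python3 -m crank '[[[0.001,-0.04,0,0,0,0],[0.001,-0.04,0,0,0,0],[0.001,-0.04,0,0,0,0],[0.001,-0.04,0,0,0,0],[0,-0.02,0,0,0,0],[0,0,0,0,0,0],[0,0,0,0,0,0]]]'
python3 - <<'E'
from h import *; import pickle
f=grab('wrist','w2.png'); pickle.dump(f,open('w2.pkl','wb'))
print(proj(f,[[.47,.1035,.054]]))
E
```

```text
time: 3.45
tool_pos: [0.4678, 0.2013, 0.2016]
eef_rot: [[0.995, 0.101, 0.006], [0.101, -0.995, 0.001], [0.006, -0.0, -1.0]]
ft_force: [0.9, 0.5, 0.1]
grip_width: 0.0459
time: 4.03
tool_pos: [0.4712, 0.0211, 0.1998]
eef_rot: [[0.995, 0.096, 0.002], [0.096, -0.995, -0.0], [0.002, 0.0, -1.0]]
ft_force: [0.5, 0.3, -0.2]
grip_width: 0.0854
[[264.06144899 104.36136492]]
```

View pics/w2.png

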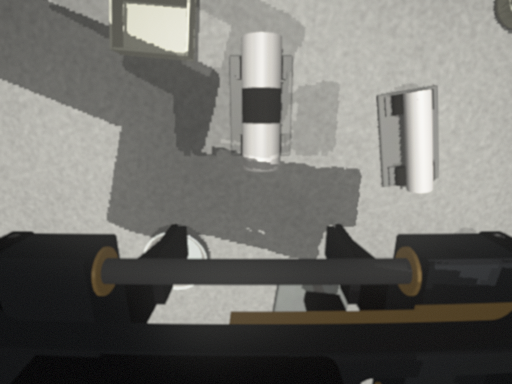

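The band sits at (262,105), within 2 px of the prediction, and the axis runs from about (262,35) to (261,160).

```bash
python3 - <<'E'
from h import *; import pickle
f=pickle.load(open('w2.pkl','rb'))
g=f['image'].max(2)
m=np.zeros_like(g); m[85:125,235:290]=(g[85:125,235:290]<60)
n,l,s,c=cv2.connectedComponentsWithStats(m); i=1+s[1:,4].argmax(); print(s[i],c[i], onz(f,c[i],.052))
for v in (60,75,135,150):
    r=np.where(g[v,225:300]>150)[0]+225; 
    if len(r): print(v,r[0],r[-1],onz(f,((r[0]+r[-1])/2,v),.04))
s=ctrl.sense(); print(s['tool_pos'])
E
```

```text
[243  89  37  33 967] [260.79317477 105.73629783] [0.4670296  0.10196823 0.052     ]
60 225 299 [0.46407839 0.14504936 0.04      ]
75 237 299 [0.47134341 0.13192236 0.04      ]
135 225 299 [0.47136395 0.07332549 0.04      ]
150 243 299 [0.48233853 0.05880476 0.04      ]
[0.47087698 0.0221124  0.19958875]
```

```bash
python3 -m crank '[[[-0.001,0.04,0,0,0,0],[-0.001,0.04,0,0,0,0],[0,0,-0.04,0,0,0],[0,0,-0.04,0,0,0],[0,0,-0.04,0,0,0],[0,0,-0.03,0,0,0],[0,0,-0.0145,0,0,0],[0,0,0,0,0,0]]]' 0.087
python3 -m crank '[[[0,0,0,0,0,0],[0,0,0,0,0,0],[0,0,0,0,0,0],[0,0,0,0,0,0],[0,0,0,0,0,0],[0,0,0,0,0,0],[0,0,0,0,0,0],[0,0,0,0,0,0]]]' 0.02
```

```text
time: 4.75
tool_pos: [0.4664, 0.1038, 0.0317]
eef_rot: [[0.995, 0.102, -0.006], [0.102, -0.995, 0.0], [-0.006, -0.001, -1.0]]
ft_force: [-0.6, 0.5, 0.3]
grip_width: 0.0872
time: 5.42
tool_pos: [0.4689, 0.1019, 0.0348]
eef_rot: [[0.995, 0.099, 0.001], [0.099, -0.995, 0.0], [0.001, 0.0, -1.0]]
ft_force: [0.7, 0.5, -0.2]
grip_width: 0.0416
```

```bash
python3 -m crank '[[[0,0,0,0,0,0],[0,0,0,0,0,0],[0,0,0,0,0,0],[0,0,0.02,0,0,0],[0,0,0.02,0,0,0],[0,0,0.02,0,0,0],[0,0,0.02,0,0,0],[0,0,0,0,0,0]]]' 0
```

```text
time: 6.08
tool_pos: [0.4704, 0.1021, 0.1169]
eef_rot: [[0.995, 0.099, 0.006], [0.099, -0.995, -0.0], [0.006, 0.001, -1.0]]
ft_force: [0.6, 0.3, -2.4]
grip_width: 0.0391
```

```bash
python3 -m crank '[[[0,0,0.03,0,0,0],[0,0,0.03,0,0,0],[0,0,0.03,0,0,0],[0,0,0.03,0,0,0],[0.01,-0.035,0,0,0,-0.013],[0.01,-0.035,0,0,0,-0.013],[0.01,-0.035,0,0,0,-0.013],[0.01,-0.035,0,0,0,-0.013]]]' 0
python3 -m crank '[[[0.01,-0.035,0,0,0,-0.013],[0.01,-0.035,0,0,0,-0.013],[0.01,-0.035,0,0,0,-0.013],[0.01,-0.035,0,0,0,-0.013],[0.01,-0.035,0,0,0,-0.013],[0,-0.035,0,0,0,-0.013],[0,-0.035,0,0,0,0],[0,-0.035,0,0,0,0]]]' 0
python3 -m crank '[[[0,-0.01,0,0,0,0],[0,0,0,0,0,0],[0,0,0,0,0,0],[0,0,0,0,0,0]]]' 0
python3 - <<'E'
from h import *; import pickle
f=grab('wrist','w3.png'); pickle.dump(f,open('w3.pkl','wb'))
print(proj(f,[[.5611,-.2278,.062],[.562,-.1867,.059],[.56,-.2687,.059]]))
E
```

```text
time: 6.75
tool_pos: [0.5083, -0.039, 0.2333]
eef_rot: [[0.999, 0.047, -0.002], [0.047, -0.999, 0.001], [-0.002, -0.001, -1.0]]
ft_force: [0.7, 0.0, -2.8]
grip_width: 0.0394
time: 7.42
tool_pos: [0.5579, -0.3191, 0.2319]
eef_rot: [[1.0, -0.031, -0.003], [-0.031, -1.0, 0.003], [-0.003, -0.002, -1.0]]
ft_force: [0.5, -0.1, -2.4]
grip_width: 0.0394
time: 7.75
tool_pos: [0.5581, -0.3258, 0.2332]
eef_rot: [[1.0, -0.03, -0.002], [-0.03, -1.0, 0.003], [-0.002, -0.003, -1.0]]
ft_force: [-0.3, 0.5, -1.8]
grip_width: 0.0392
[[257.58951636  89.36789524]
 [257.30571451  46.9826467 ]
 [257.65439785 129.46575585]]
```

View pics/w3.png

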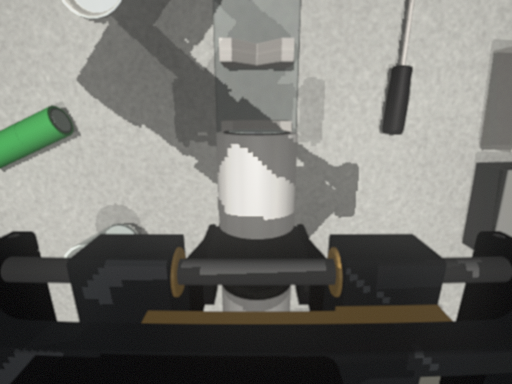

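```bash
python3 - <<'E'
from h import *; import pickle
f=pickle.load(open('w3.pkl','rb'))
cv2.imwrite('pics/c3.png',cv2.resize(f['image'][0:150,205:310],None,fx=4,fy=4,interpolation=cv2.INTER_CUBIC)[:600])
E
```

```text
(no output)
```

View pics/c3.png

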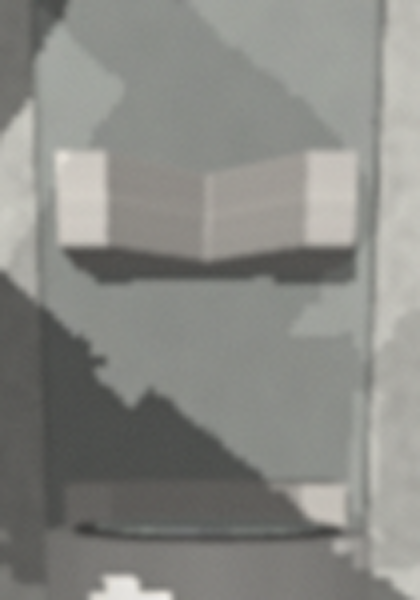

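```bash
python3 - <<'E'
from h import *; import pickle
f=pickle.load(open('w3.pkl','rb'))
q=lambda u,v,z: onz(f,((u+.5)/4-.5+205,(v+.5)/4-.5),z).round(4)
for a in((53,152),(357,150),(57,248),(355,245),(65,485),(347,485),(105,200),(305,200)): print(a,q(*a,.059))
print('valley',q(208,175,.0335),q(207,258,.0335))
print('lens end (z of tcp)',q(208,535,.233), q(208,525,.25))
s=ctrl.sense(); print(s['tool_pos'],s['eef_rot'][0])
E
```

```text
(53, 152) [ 0.5227 -0.1766  0.059 ]
(357, 150) [ 0.5989 -0.1785  0.059 ]
(57, 248) [ 0.5223 -0.1992  0.059 ]
(355, 245) [ 0.5984 -0.2009  0.059 ]
(65, 485) [ 0.5208 -0.2584  0.059 ]
(347, 485) [ 0.5964 -0.2607  0.059 ]
(105, 200) [ 0.5352 -0.1883  0.059 ]
(305, 200) [ 0.5858 -0.1899  0.059 ]
valley [ 0.5615 -0.1779  0.0335] [ 0.5606 -0.1991  0.0335]
lens end (z of tcp) [ 0.5595 -0.2606  0.233 ] [ 0.5596 -0.2584  0.25  ]
[ 0.55840532 -0.32563329  0.23363159] [ 0.99956654 -0.02938438 -0.00181113]
```

Near and far saddles give the seat at about (0.560, −0.229) with yaw −0.026. The lens is centred in the grip, with its end at y = −0.260 and the TCP at −0.3256.

```bash
python3 -m crank '[[[0.001,0.035,0,0,0,0.003],[0.001,0.035,0,0,0,0],[0,0.0265,0,0,0,0],[0,0,-0.035,0,0,0],[0,0,-0.035,0,0,0],[0,0,-0.035,0,0,0],[0,0,-0.03,0,0,0],[0,0,0,0,0,0]]]' 0
python3 -m crank '[[[0,0,-0.01,0,0,0],[0,0,-0.007,0,0,0],[0,0,-0.005,0,0,0],[0,0,-0.003,0,0,0],[0,0,0,0,0,0],[0,0,0,0,0,0]]]' 0
```

```text
time: 8.47
tool_pos: [0.5568, -0.2269, 0.0939]
eef_rot: [[1.0, -0.026, -0.011], [-0.026, -1.0, 0.007], [-0.011, -0.007, -1.0]]
ft_force: [-1.1, 0.2, -3.3]
grip_width: 0.0393
time: 8.97
tool_pos: [0.5612, -0.2318, 0.0754]
eef_rot: [[1.0, -0.028, 0.001], [-0.028, -1.0, -0.001], [0.001, 0.001, -1.0]]
ft_force: [0.6, -0.5, -2.3]
grip_width: 0.039
```

```bash
python3 -m crank '[[[0,0.002,-0.003,0,0,0],[0,0,-0.003,0,0,0],[0,0,-0.002,0,0,0],[0,0,-0.002,0,0,0],[0,0,0,0,0,0],[0,0,0,0,0,0]]]' 0
```

```text
time: 9.47
tool_pos: [0.5607, -0.2294, 0.0643]
eef_rot: [[1.0, -0.028, -0.0], [-0.028, -1.0, 0.0], [-0.0, -0.0, -1.0]]
ft_force: [-0.6, -0.3, -2.1]
grip_width: 0.0392
```

```bash
python3 -m crank '[[[0,0,-0.001,0,0,0],[0,0,-0.001,0,0,0],[0,0,0,0,0,0],[0,0,0,0,0,0]]]' 0
```

```text
time: 9.8
tool_pos: [0.5607, -0.2296, 0.0632]
eef_rot: [[1.0, -0.028, 0.0], [-0.028, -1.0, -0.0], [0.0, 0.0, -1.0]]
ft_force: [-1.9, 0.7, 4.1]
grip_width: 0.0395
```

Contact is at the expected height. Next I'll press in small steps.

```bash
python3 -m crank '[[[0,0,-0.001,0,0,0],[0,0,0,0,0,0],[0,0,0,0,0,0],[0,0,0,0,0,0]]]' 0
```

```text
time: 10.13
tool_pos: [0.5607, -0.2296, 0.0631]
eef_rot: [[1.0, -0.028, 0.0], [-0.028, -1.0, -0.001], [0.0, 0.001, -1.0]]
ft_force: [-2.9, 0.8, 10.1]
grip_width: 0.0393
```

```bash
python3 -m crank '[[[-0.0005,0,-0.0008,0,0,0],[0,0,0,0,0,0],[0,0,0,0,0,0],[0,0,0,0,0,0],[0,0,0,0,0,0],[0,0,0,0,0,0]]]' 0
python3 - <<'E'
from h import *
print(ctrl.sense()['wrist_torque'])
f=grab('scene'); a=f['image']; print(proj(f,[[.56,-.229,.062]]))
c=np.vstack([cv2.resize(a[y:y+75,x:x+150],None,fx=4,fy=4,interpolation=cv2.INTER_CUBIC) for x,y in((130,190),(230,125))]); cv2.imwrite('pics/e1.png',c)
E
```

```text
time: 10.63
tool_pos: [0.5607, -0.2296, 0.0631]
eef_rot: [[1.0, -0.028, 0.001], [-0.028, -1.0, -0.001], [0.001, 0.001, -1.0]]
ft_force: [-3.5, 1.1, 13.2]
grip_width: 0.0393
[ 0.17875884  0.62259732 -0.06170491]
[[212.60531137 221.485623  ]]
```

View pics/e1.png

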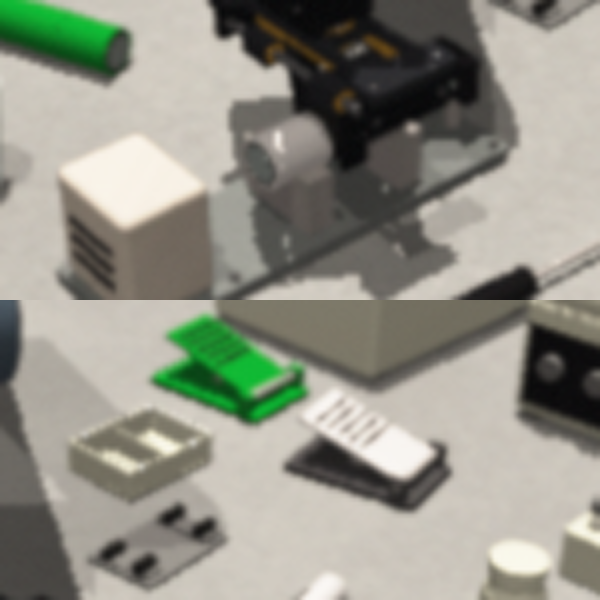

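The lens lies in both saddles (end at crop (262,160)) and the pedal is back up. The force reads 13.2 N with a slight −x side load, so I'll trim both.

```bash
python3 -m crank '[[[-0.0008,0,-0.0004,0,0,0],[0,0,0,0,0,0],[0,0,0,0,0,0],[0,0,0,0,0,0],[0,0,0,0,0,0],[0,0,0,0,0,0],[0,0,0,0,0,0],[0,0,0,0,0,0]]]' 0
```

```text
time: 11.35
tool_pos: [0.5607, -0.2296, 0.063]
eef_rot: [[1.0, -0.028, 0.003], [-0.028, -1.0, -0.001], [0.003, 0.001, -1.0]]
ft_force: [-1.6, 2.7, 14.2]
grip_width: 0.0396
```

```bash
python3 -c "
from station import ctrl
s=ctrl.sense();print(s['ft_force'],s['tool_pos'],s['grip_width']);print(ctrl.close_job())"
```

```text
[-1.55260202  2.6843756  14.1761669 ] [ 0.56069113 -0.22962083  0.06304836] 0.03961237428557478
the job is handed in; nothing more can be done
None
```

I zeroed the tester, then seated the lens barrel in the V-block, and handed the job in at about 11.4 s with the gripper still holding the barrel pressed down. `ctrl.close_job()` gave no verdict.

- **Pedal:** I pressed the grey pedal to its stop with the V-block empty, at about 16–19 N, and held it for over 0.5 s. A picture showed the tread flat on its base. A later picture showed it sprung back up.
- **Lens barrel:** I gripped it around its band and lifted it clear. It met the V with the TCP at 63 mm, about the expected height.
- **Last readings:** The downward push was 14.2 N by the wrist sensor, or about 16 N on the V with the barrel's weight. The TCP was at (0.561, −0.230, 0.063), against a measured seat of (0.560, −0.229). The tool and the V agreed in direction to about 0.002 rad. The gripper opening was 39.6 mm on the 40 mm barrel.
- **Residual side load:** A side force of 1.6 N in x and 2.7 N in y remained. I estimate both flanks are well above 4 N, but I could not measure the flank forces directly.
- **Seat position:** The top and wrist cameras disagreed on it by about 2 mm, which is within the calibration.
- **Not checked:** I did not measure the bystanders or the spacer tube again at the end. The gripper met nothing I could see apart from the pedal, the lens and the V.

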